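Set the hotplate to its fourth heat step and start it

ROBOT

A 7-joint arm with a two-finger parallel gripper is mounted at the origin on a cart in front of the work surface, level with it; the furniture and walls round the work are solid. World frame = base frame: x ahead of the robot, y to its left, z up, the work surface at z = 0. Lengths are in m, angles in rad, forces in N, time in s.
With the tool pointing down it reaches from about 0.35 to 0.9 m from the base axis. Payload 19.9 kg.
Tool frame: the origin (TCP) lies at the very end of the fingers, on their centre line; the grasp point (between the pads) lies 19 mm behind it (ctrl.grasp_offset is the distance from the TCP to the grasp point, in m); z points along the fingers, y is the line along which they close (so a half turn about z gives the same grasp; the last joint's range is limited). The gripper opens to 85 mm and grips with 20 to 120 N. Pads are 22 mm wide; open, the fingers measure 114 mm over their backs; the gripper's body (76 mm by 85 mm) begins 54 mm behind the grasp point. The pads swing forward as they close: fully open they stand 13 mm farther back than shut.
Start: joints at [-1.171, 0.417, -0.01, 1.614, 0.005, 1.111, -0.053], TCP at [0.267, 0.565, 0.231] pointing down, gripper open.
Joint ranges: [-2.81, 2.81], [-0.39, 2.02], [-1.27, 1.25], [0.06, 2.57], [-1.19, 4.33], [0.19, 2], [-2.82, 2.82]. Speed limits (rad/s): [1.89, 1.89, 2.39, 2.39, 3.01, 3.01, 3.01].

INTERFACE

Orientations are given as a rotation vector (axis times angle).
In Python, from rig import ctrl, grab_frame, camera_info, job, silhouettes gives the robot as it stands. The module is installed in compiled form; this text tells all that it offers.
- The arm moves only by the shell command python3 -m jog 'ROWS' [FORCE]. ROWS is JSON, a list of rows, each a list of 3 entries, a list of its own where there are three numbers: the turn, a rotation vector about the tool's x, y, z in degrees, then the shift along the tool's x, y, z in m, then the opening, from 0 (shut) to 1 (fully open). In form: [[[ax, ay, az], [dx, dy, dz], gripper], ...]. A call has 1 to 5 rows; each row shifts and turns the commanded pose from where the row before left it, along the tool's axes as they then stand; what a row does not reach is not made up. A row lasts 1/10 s, in which the tool goes at most 50 mm and 8.59 degrees, less where a joint would pass 70% of its speed; a pose out of reach is approached as far as the arm can. A call with a gripper value outside its range is refused whole. The fingers move at their own pace and stop on an object; FORCE is the grip in N (left out, the last holds). Time passes only in rows, so rows that do not move let the fingers close. It gives the time, the measured TCP pose, the force, the opening and the grip force at its end, in the units of the state.
- ctrl.get_obs(): the state, without advancing time (a new reading comes with each control period).
- grab_frame(name): name is "scene" or "top" or "wrist"; returns the picture (400x640x3 uint8, red, green, blue); there is no depth.
- camera_info(name): a dict with "mtx" (3x3 intrinsics, pixels), "k1" (the pictures are not rectified: a ray, as slopes to the right and down, at radius r is drawn at 1 + k1 r^2 times it, then the intrinsics apply), "R" (3x3) and "t" (3): a world point X has camera coordinates R X + t; the wrist camera has in their place "mount" (4x4, takes a point from camera to tool coordinates, whose origin is the TCP and whose axes are the flange's). Camera axes: x right, y down, z forward; pixel columns grow to the right and rows downward; lengths in m; the calibration is good to about 2 mm. A picture is of the moment at which its call begins: read the wrist's pose just before it. camera_info takes no time and is no camera call.
- job.sign_off(): hands the job in; it is judged then, once.
Trained networks look in the newest picture that a camera, given by its name, has taken for a name from the list of things; names that differ only in an ending like _2 or _b are one class to them, and where a whole thing is asked for, a point or a joint stands for the part that bears it (a point fixed in the world has none). Each returns a list of dicts, best first, with "confidence" (0 to 1); they miss things now and then, are a little off and sometimes report something else, mostly with a low value. They report only what shows in the picture. A call takes as long as a camera call.
- silhouettes(camera, query): "mask" (400x640 bool, what is visible of it) and "extent" ([left, top, width, height] in pixels, round what is visible of it).
The state is a dict: "time_s": time; "q": joint angles; "qd": joint speeds; "tau": joint torques, N m; "tool_pos": TCP position; "tcp_rot": TCP orientation; "contact_force": force on the tool from outside, world axes, zero at the start; "wrist_torque": the same for the moment, N m; "grip_width": finger opening in m; "finger_force": force on a finger pad.
Only numpy, scipy, OpenCV 4.12 (cv2) and the standard library are available. Lean on these libraries where they do the work, as an engineer would, in place of code of your own. Each camera call takes 0.05 s, during which the arm holds its last target. There are 200 camera calls.

TASK

Turn the power knob of the hotplate, counting its clicks, until its white pointer stands at the fourth bar after the off ring, and let go of it there. Then press the round start button beside it fully down and let it come up again. Do not press start before the heat is set, and leave the frying pan, the mug and the spice jar where they are.

Things in the scene. Friction and masses are not known exactly. Their poses are not given: they have to be found in the camera images.
- hotplate: white portable hotplate, 330 x 250 x 55 mm, fixed; origin at the centre of its underside, x from the control panel (strip nearest the robot) to the back, y left, z up. On the panel (flat, z = 55 mm, x = -115 mm) are the knob (y = +50) and start button (y = -60). A round dark heating plate, radius 88 mm, top at z = 65 mm, is centred at x = +55 mm
- power_knob (a joint): knob angle, rad, 0 = off (pointer at the ring), growing clockwise from above, stops at 0 and 3.67. A click every 0.524: off, then bars 1 to 7 drawn round it, ever longer; bar 4 is 2.094. From above, off lies 105 deg anticlockwise of the hotplate's +x, bar 4 15 deg clockwise of it. Starts at off, 1 or 2. About 0.1 N m carries it over a click; let go, it settles in the nearest
- knob_grip (a point): point on the knob's axis at the height to grip, 89 mm above the worktop; turns with the knob: x along the grip bar to the white pointer line, z up. Black knob: round skirt 44 mm across, its top 63 mm above the worktop, on it an upright grip bar 42 mm long (x), 15 mm wide (y), up to 100 mm above the worktop; the white line marks the pointer end
- start_button (a joint): travel of the start button in m: 0 up, 0.006 fully down; a spring needs about 6 N to push it all the way and lifts it again
- start_button_top (a point): centre of the top of the round black start button (30 mm across, in a low round metal housing), 77 mm above the worktop, 110 mm to the right of the knob; pressed straight down
- frying_pan: low dark frying pan standing on the heating plate, 166 mm across the rim, 38 mm high, black handle reaching 205 mm from its centre along its y axis (to the left), at most 50 mm above its underside; origin at the centre of its underside; leave it alone
- mug: plain grey mug, 81 x 112 x 88 mm, to the left of the hotplate; origin at the centre of its underside; leave it alone
- spice_jar: spice jar with dark cap, 41 mm across, 105 mm high, to the left of the hotplate; origin at the centre of its underside; leave it alone

How it is judged:
By the outcome, as a careful person would: the job done as asked, in the order asked, and still so for the second after the job is handed in, with the robot touching nothing.
It also fails if it takes over 54 s, if anything falls off the work surface, if the arm or the gripper's body presses on something with over 40 N, if the wrist force passes 120 N, or if a joint passes its speed limit or range.

## Working session

There is one attempt and no reset: what is moved stays moved. The work goes in short steps, Python scripts to look and compute and a shell command to move; the robot and the scene stay as the last step left them, time stands still between calls to the robot, and variables do not carry over. Pictures are saved under pics/ and viewed, at most 10 in all, crops included, and the job is handed in when it is done.

```bash
mkdir -p pics
python3 - <<'E'
from rig import *
import cv2,numpy as np
o=ctrl.get_obs(); print({k:np.round(v,3).tolist() for k,v in o.items()}, ctrl.grasp_offset)
for n in ("top","scene"):
    f=grab_frame(n); cv2.imwrite(f"pics/{n}0.png",f[:,:,::-1])
    c=camera_info(n); print(n,c)
    for q in ("hotplate","power_knob","start_button","frying_pan"):
        for s in silhouettes(n,q)[:2]: 
            ys,xs=np.nonzero(s["mask"]); print(n,q,round(s["confidence"],2),s["extent"],xs.mean().round(1),ys.mean().round(1))
print(camera_info("wrist"))
E
```

```text
{'time_s': 0.0, 'q': [-1.171, 0.418, -0.01, 1.614, 0.005, 1.111, -0.053], 'qd': [-0.0, 0.001, 0.0, -0.0, -0.001, -0.0, -0.0], 'tau': [-0.001, -86.444, 0.679, -43.492, 0.019, 0.007, -0.0], 'tool_pos': [0.267, 0.565, 0.231], 'tcp_rot': [-0.687, -3.065, 0.002], 'contact_force': [0.017, 0.264, -0.291], 'wrist_torque': [-0.027, 0.025, 0.019], 'finger_force': 0.0, 'grip_width': 0.085} 0.0187
top {'mtx': array([[445.16066952,   0.        , 327.35217159],
       [  0.        , 445.16066952, 200.29303026],
       [  0.        ,   0.        ,   1.        ]]), 'k1': -0.1127192818924852, 'R': array([[ 0.01048938, -0.99982931,  0.01520907],
       [-0.98312093, -0.01309003, -0.18248807],
       [ 0.18265601, -0.01303817, -0.98309043]]), 't': array([0.02653321, 0.58027131, 0.83105377])}
top hotplate 0.75 [318.4, 104.8, 137.9, 174.8] 387.5 207.5
top power_knob 0.82 [349.1, 229.1, 24.9, 21.6] 360.0 239.9
top start_button 0.68 [407.8, 240.6, 16.0, 13.9] 416.1 247.6
top frying_pan 0.78 [290.1, 113.5, 149.0, 82.8] 392.0 152.9
scene {'mtx': array([[413.708207  ,   0.        , 321.80957546],
       [  0.
[... 472 characters left out ...]
, 216.7, 21.1, 27.4] 316.5 227.9
scene start_button 0.56 [359.5, 242.5, 17.9, 14.1] 367.7 248.5
scene frying_pan 0.74 [305.4, 172.5, 125.5, 47.6] 383.1 196.6
{'mtx': array([[300.26790864,   0.        , 323.14319028],
       [  0.        , 300.26790864, 201.01797601],
       [  0.        ,   0.        ,   1.        ]]), 'k1': -0.043876711046312564, 'mount': array([[ 6.28976683e-04, -9.63647158e-01, -2.67177393e-01,
         6.82272592e-02],
       [ 9.99999785e-01,  6.55385422e-04, -9.67054416e-06,
        -7.64769668e-05],
       [ 1.84423161e-04, -2.67177330e-01,  9.63647363e-01,
        -1.42480634e-01],
       [ 0.00000000e+00,  0.00000000e+00,  0.00000000e+00,
         1.00000000e+00]])}
```

```bash
cat > h.py <<'E'
from rig import *
import cv2,numpy as np
from scipy.spatial.transform import Rotation as Ro
def pose(o):
    T=np.eye(4);T[:3,:3]=Ro.from_rotvec(o["tcp_rot"]).as_matrix();T[:3,3]=o["tool_pos"];return T
def cam(n,o=None):
    c=camera_info(n)
    if n=="wrist":
        M=pose(o)@c["mount"];return c,M[:3,:3],M[:3,3]
    return c,c["R"].T,-c["R"].T@c["t"]
def px2w(n,u,v,z,o=None):
    c,R,p=cam(n,o)
    # k1-only radial model == OpenCV's
    s=cv2.undistortPoints(np.array([[[u,v]]],float),c["mtx"],np.array([c["k1"],0,0,0.]))[0,0]
    d=R@np.array([s[0],s[1],1]); return p+d*(z-p[2])/d[2]
def w2px(n,X,o=None):
    c,R,p=cam(n,o); x=R.T@(np.asarray(X)-p)
    return cv2.projectPoints(x.reshape(1,1,3),np.zeros(3),np.zeros(3),c["mtx"],np.array([c["k1"],0,0,0.]))[0].ravel()
E
python3 - <<'E'
from h import *
print("knob",px2w("top",360,239.9,.085),px2w("scene",316.5,227.9,.08))
print("btn",px2w("top",416.1,247.6,.077),px2w("scene",367.7,248.5,.075))
f=cv2.imread("pics/top0.png")
cv2.imwrite("pics/v1.png",np.hstack([cv2.resize(f[90:290,280:480],(400,400)),cv2.resize(f[210:270,330:390],(400,400),interpolation=cv2.INTER_CUBIC)]))
E
```

```text
knob [ 0.4987954  -0.02856916  0.085     ] [ 0.49437863 -0.02756658  0.08      ]
btn [ 0.48579405 -0.13684508  0.077     ] [ 0.47990463 -0.13703552  0.075     ]
```

View pics/v1.png

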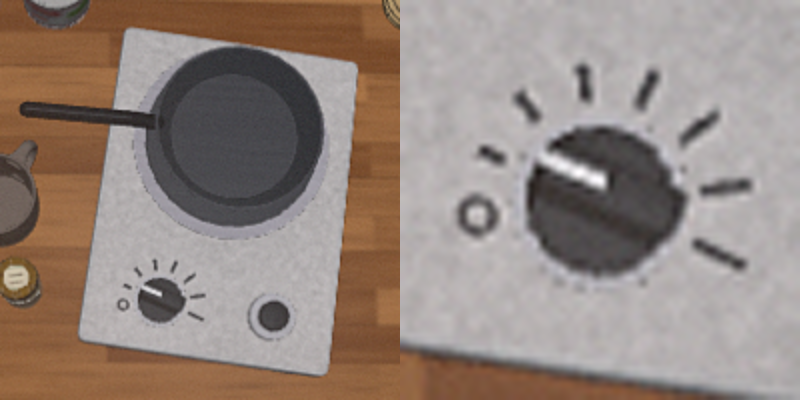

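Viewed: the pointer is at bar 1 (crop: line 607,185→545,155; bar 1 at 490,155). The knob is at (160,300) and the button at (273,316) in the left half, with the pan well behind. So three clicks are needed, 90° clockwise; hotplate yaw is about -7°.

```bash
python3 -m jog '[[[0,0,0],[-0.0288,-0.0274,0],0.6],[[0,0,0],[-0.0288,-0.0274,0],0.6],[[0,0,0],[-0.0288,-0.0274,0],0.6],[[0,0,0],[-0.0288,-0.0274,0],0.6],[[0,0,0],[-0.0288,-0.0274,0],0.6]]'
python3 -m jog '[[[0,0,0],[-0.0288,-0.0274,0],0.6],[[0,0,0],[-0.0288,-0.0274,0],0.6],[[0,0,0],[-0.0288,-0.0274,0],0.6],[[0,0,0],[-0.0288,-0.0274,0],0.6],[[0,0,0],[-0.0288,-0.0274,0],0.6]]'
python3 -m jog '[[[0,0,0],[-0.0288,-0.0274,0],0.6],[[0,0,0],[-0.0288,-0.0274,0],0.6],[[0,0,0],[-0.0288,-0.0274,0],0.6],[[0,0,0],[-0.0288,-0.0274,0],0.6],[[0,0,0],[-0.0288,-0.0274,0],0.6]]'
python3 -m jog '[[[0,0,8],[0,0,0],0.6],[[0,0,8],[0,0,0],0.6],[[0,0,8],[0,0,0],0.6],[[0,0,8],[0,0,0],0.6],[[0,0,8],[0,0,0],0.6]]'
python3 -m jog '[[[0,0,8],[0,0,0],0.6],[[0,0,8],[0,0,0],0.6],[[0,0,8],[0,0,0],0.6],[[0,0,8],[0,0,0],0.6],[[0,0,8],[0,0,0],0.6]]'
python3 - <<'E'
from h import *
o=ctrl.get_obs(); f=grab_frame("wrist"); cv2.imwrite("pics/w1.png",f[:,:,::-1])
T=pose(o);print(T.round(3),o["q"].round(2) if hasattr(o["q"],'round') else o["q"])
for q,z in (("power_knob",.08),("start_button",.077)):
    for s in silhouettes("wrist",q)[:2]:
        ys,xs=np.nonzero(s["mask"]);u,v=xs.mean(),ys.mean();print(q,s["confidence"],s["extent"],u,v,px2w("wrist",u,v,z,o))
E
```

```text
time_s: 1.0
tool_pos: [0.3389, 0.3784, 0.2314]
tcp_rot: [0.687, 3.065, 0.0]
contact_force: [1.1, 0.2, 0.4]
grip_width: 0.0512
finger_force: 0.0
time_s: 1.5
tool_pos: [0.4106, 0.193, 0.2315]
tcp_rot: [0.687, 3.065, 0.001]
contact_force: [0.9, 0.7, -0.0]
grip_width: 0.0511
finger_force: 0.0
time_s: 2.0
tool_pos: [0.4824, 0.0077, 0.2316]
tcp_rot: [0.686, 3.065, 0.0]
contact_force: [1.3, 0.1, -0.4]
grip_width: 0.0516
finger_force: 0.0
time_s: 2.5
tool_pos: [0.482, 0.0092, 0.2314]
tcp_rot: [1.702, 2.641, 0.0]
contact_force: [0.9, -0.4, 0.6]
grip_width: 0.0513
finger_force: 0.0
time_s: 3.0
tool_pos: [0.482, 0.0092, 0.2314]
tcp_rot: [2.502, 1.9, 0.0]
contact_force: [-0.7, -0.4, -0.2]
grip_width: 0.051
finger_force: 0.0
[[ 0.269  0.963  0.     0.482]
 [ 0.963 -0.269  0.     0.009]
 [ 0.     0.    -1.     0.231]
 [ 0.     0.     0.     1.   ]] [-0.57  0.17  0.54  1.97 -0.11  1.02 -0.25]
power_knob 0.82 [332.4, 189.1, 37.7, 55.4] 348.42374051069703 215.44927536231884 [ 0.49873018 -0.02583283  0.08      ]
```

View pics/w1.png

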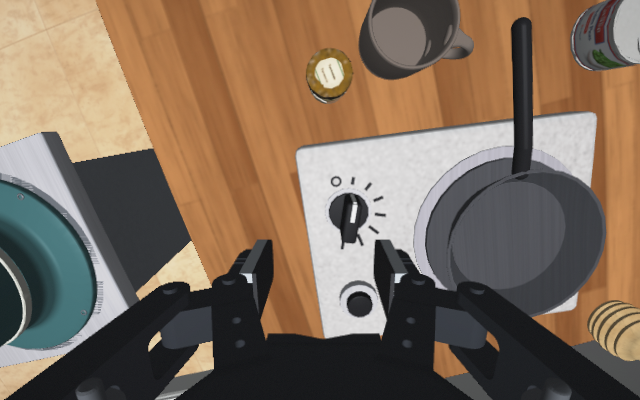

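Viewed: knob at (348,212) with its white line pointing up at bar 1 (ring at 336,181); button at (360,303). Next I check a knob model overlay for the exact centre and angle.

```bash
cat > ov.py <<'E'
from h import *
def overlay(f,n,o,c,a,box):
    x0,y0,w,h=box;k=8
    g=cv2.resize(f[y0:y0+h,x0:x0+w],None,fx=k,fy=k,interpolation=cv2.INTER_CUBIC)
    R=np.array([[np.cos(a),-np.sin(a)],[np.sin(a),np.cos(a)]])
    P=lambda q,z:[((w2px(n,[*(c+R@p),z],o)-[x0,y0]+.5)*k).astype(int) for p in q]
    t=np.linspace(0,2*np.pi,40)
    cv2.polylines(g,[np.array(P(.022*np.c_[np.cos(t),np.sin(t)],.063))],1,(0,255,0),1)
    cv2.polylines(g,[np.array(P(np.array([[.021,.0075],[-.021,.0075],[-.021,-.0075],[.021,-.0075]]),.1))],1,(0,0,255),1)
    return g
E
python3 - <<'E'
from ov import *
o=ctrl.get_obs(); c=np.array([.4985,-.0275]);a=np.radians(67)
A=overlay(cv2.imread("pics/w1.png"),"wrist",o,c,a,(320,185,50,62))
B=overlay(cv2.imread("pics/top0.png"),"top",None,c,a,(337,212,48,62))
cv2.imwrite("pics/ov1.png",np.hstack([A,B])[:600])
E
```

```text
(no output)
```

View pics/ov1.png

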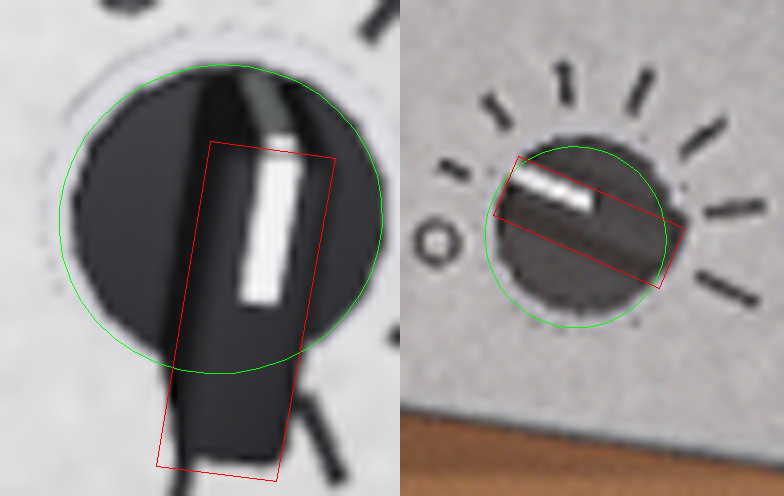

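```bash
python3 -m jog '[[[0,0,0],[-0.03,0.027,0],0.5],[[0,0,7.4],[0,0,0],0.5],[[0,0,0],[0,0,0.04],0.5],[[0,0,0],[0,0,0.04],0.5],[[0,0,0],[0,0,0],0.5]]'
python3 - <<'E'
from ov import *
o=ctrl.get_obs(); f=grab_frame("wrist"); T=pose(o); print(T.round(4),o["grip_width"])
g=f[:,:,::-1].copy()
ex=[s["extent"] for s in silhouettes("wrist","power_knob")[:1]];print(ex)
u,v=w2px("wrist",[.5,-.027,.085],o);print(u,v)
G=overlay(g,"wrist",o,np.array([.5,-.027]),np.radians(67),(int(u)-48,int(v)-36,96,72));cv2.imwrite("pics/ov2.png",G)
E
```

```text
time_s: 3.65
tool_pos: [0.4978, -0.0268, 0.1478]
tcp_rot: [-2.609, -1.745, 0.01]
contact_force: [-0.8, 0.3, 1.0]
grip_width: 0.0426
finger_force: 0.0
[[ 0.3815  0.9243 -0.0065  0.4978]
 [ 0.9243 -0.3816 -0.0011 -0.0268]
 [-0.0036 -0.0056 -1.      0.1478]
 [ 0.      0.      0.      1.    ]] 0.04263124309795438
[[303.5, 176.7, 52.4, 74.3]]
327.4198851623513 214.0152406980069
```

View pics/ov2.png

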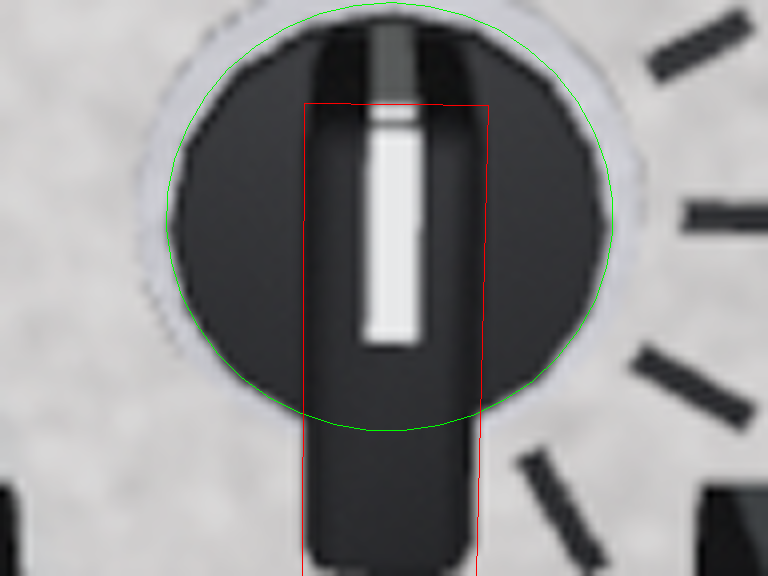

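Viewed: the knob model fits to about 1 mm, with the white line at crop (393,230) running up the tool x axis. Descending and gripping.

```bash
python3 -m jog '[[[0,0,0],[0,0.002,0.038],0.5],[[0,0,0],[0,0,0.039],0.5],[[0,0,0],[0,0,0],0.5],[[0,0,0],[0,0,0],0],[[0,0,0],[0,0,0],0]]' 50
python3 -m jog '[[[0,0,0],[0,0,0],0],[[0,0,0],[0,0,0],0],[[0,0,0],[0,0,0],0],[[0,0,0],[0,0,0],0]]' 50
python3 -c "
from h import *
o=ctrl.get_obs();print(pose(o).round(4),o['wrist_torque'],o['q'])"
```

```text
time_s: 4.25
tool_pos: [0.502, -0.027, 0.0767]
tcp_rot: [-2.613, -1.742, -0.001]
contact_force: [-46.4, 17.8, 43.1]
grip_width: 0.0147
finger_force: 25.9
time_s: 4.65
tool_pos: [0.5013, -0.0267, 0.0769]
tcp_rot: [-2.612, -1.742, -0.001]
contact_force: [-18.4, 5.3, 24.2]
grip_width: 0.0139
finger_force: 49.3
[[ 3.844e-01  9.232e-01 -9.000e-04  5.013e-01]
 [ 9.232e-01 -3.844e-01  2.400e-03 -2.670e-02]
 [ 1.900e-03 -1.800e-03 -1.000e+00  7.690e-02]
 [ 0.000e+00  0.000e+00  0.000e+00  1.000e+00]] [ 1.21620731  4.13674441 -0.0978975 ] [-0.41351234  0.4607139   0.49493569  2.05031657 -0.33434575  0.70848258
 -0.09959282]
```

```bash
python3 -m jog '[[[0,0,0],[0,-0.001,-0.003],0],[[0,0,0],[0,0,0],0]]'
python3 -m jog '[[[0,0,6],[0,0,0],0],[[0,0,6],[0,0,0],0],[[0,0,6],[0,0,0],0],[[0,0,0],[0,0,0],0]]'
python3 -c "
from h import *
o=ctrl.get_obs();print(pose(o).round(4),o['wrist_torque'],o['q'])"
```

```text
time_s: 4.85
tool_pos: [0.5005, -0.0266, 0.0781]
tcp_rot: [-2.613, -1.743, 0.0]
contact_force: [2.9, 0.3, -29.3]
grip_width: 0.0139
finger_force: 54.9
time_s: 5.25
tool_pos: [0.5008, -0.0273, 0.0784]
tcp_rot: [2.855, 1.309, -0.001]
contact_force: [1.0, -5.9, -21.7]
grip_width: 0.0136
finger_force: 77.5
[[ 6.525e-01  7.578e-01 -2.000e-04  5.008e-01]
 [ 7.578e-01 -6.525e-01 -6.000e-04 -2.730e-02]
 [-6.000e-04  2.000e-04 -1.000e+00  7.840e-02]
 [ 0.000e+00  0.000e+00  0.000e+00  1.000e+00]] [-0.61819272 -0.09474143  1.71901443] [-0.47999448  0.47433393  0.57769794  2.05338436 -0.38692742  0.72007666
 -0.36806711]
```

```bash
python3 -m jog '[[[0,0,0],[0,0,0.0015],0],[[0,0,0],[0,0,0],0]]'
python3 - <<'E'
from h import *
o=ctrl.get_obs();print(pose(o)[:3,0],o['wrist_torque'],o['contact_force'])
a=grab_frame("wrist")[140:260,240:400]; b=grab_frame("top")[200:280,320:427]
cv2.imwrite("pics/k2.png",np.vstack([cv2.resize(a[:,:,::-1],(560,300),interpolation=cv2.INTER_CUBIC)[:, :400],cv2.resize(b[:,:,::-1],(400,300),interpolation=cv2.INTER_CUBIC)]))
E
```

```text
time_s: 5.45
tool_pos: [0.5014, -0.027, 0.0781]
tcp_rot: [-2.853, -1.314, -0.002]
contact_force: [-3.6, 2.1, -3.2]
grip_width: 0.0133
finger_force: 58.0
[0.65018328 0.75977587 0.00152781] [ 0.52839864  0.86727317 -0.04659293] [-3.63653248  2.13215462 -3.22438462]
```

View pics/k2.png

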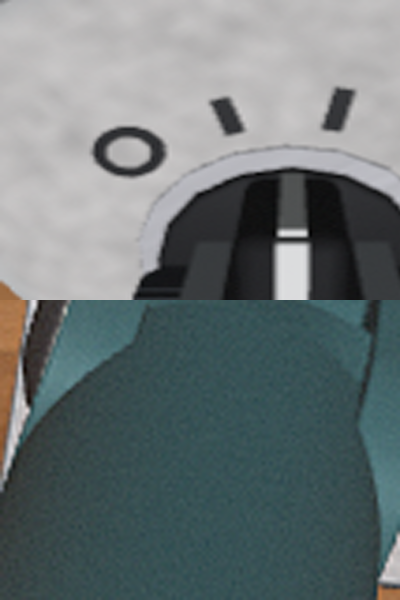

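Viewed: the knob follows the grip, with its line (290,270) now just past halfway from bar 1 (227,115) to bar 2 (338,110). I continue.

```bash
python3 -m jog '[[[0,0,6],[0,0,0],0],[[0,0,6],[0,0,0],0],[[0,0,6],[0,0,0],0],[[0,0,6],[0,0,0],0],[[0,0,0],[0,0,0],0]]'
python3 -m jog '[[[0,0,6],[0,0,0],0],[[0,0,6],[0,0,0],0],[[0,0,6],[0,0,0],0],[[0,0,6],[0,0,0],0],[[0,0,0],[0,0,0],0]]'
python3 -c "
from h import *
o=ctrl.get_obs();print(pose(o).round(4),o['wrist_torque'],o['q'])"
```

```text
time_s: 6.05
tool_pos: [0.5022, -0.0274, 0.078]
tcp_rot: [3.065, 0.685, 0.004]
contact_force: [-1.3, -4.3, 2.4]
grip_width: 0.0139
finger_force: 68.4
time_s: 6.55
tool_pos: [0.5022, -0.0281, 0.0781]
tcp_rot: [3.141, 0.031, 0.004]
contact_force: [-2.9, -9.1, 5.9]
grip_width: 0.0138
finger_force: 59.6
[[ 9.998e-01  1.990e-02  2.900e-03  5.022e-01]
 [ 1.990e-02 -9.998e-01 -3.000e-04 -2.810e-02]
 [ 2.800e-03  4.000e-04 -1.000e+00  7.810e-02]
 [ 0.000e+00  0.000e+00  0.000e+00  1.000e+00]] [-1.65506507  0.67271785  0.66807452] [-0.63533413  0.54087955  0.78688967  2.0567484  -0.55646377  0.76168318
 -1.05419565]
```

Tool now at 1.1°; it needs -22.6°, so 24° more.

```bash
python3 -m jog '[[[0,0,6],[0,0,0],0],[[0,0,6],[0,0,0],0],[[0,0,6],[0,0,0],0],[[0,0,6],[0,0,0],0],[[0,0,0],[0,0,0],0]]'
python3 - <<'E'
from h import *
o=ctrl.get_obs();T=pose(o);print(np.degrees(np.arctan2(T[1,0],T[0,0])),o['wrist_torque'],o['contact_force'])
a=grab_frame("wrist")[130:250,240:400]
cv2.imwrite("pics/k3.png",cv2.resize(a[:,:,::-1],(640,480),interpolation=cv2.INTER_CUBIC))
E
```

```text
time_s: 7.05
tool_pos: [0.5024, -0.029, 0.0783]
tcp_rot: [3.078, -0.625, 0.006]
contact_force: [-3.8, -14.6, 11.2]
grip_width: 0.0137
finger_force: 59.7
-22.94125357142218 [-3.1046346   0.97296442 -0.0696763 ] [ -3.8175545  -14.62991309  11.17922857]
```

View pics/k3.png

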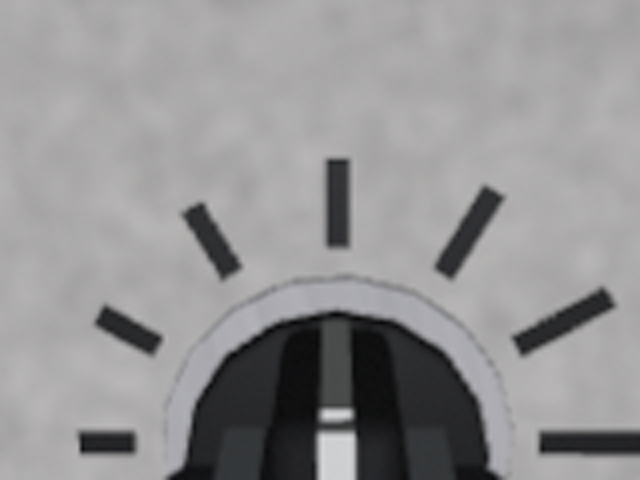

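Viewed: pointer (338,440) stands exactly at the 4th bar (338,200), with three bars on each side. Letting go, lifting, shutting the fingers.

```bash
python3 -m jog '[[[0,0,0],[0,0,0],0.5],[[0,0,0],[0,0,0],0.5],[[0,0,0],[0,0,0],0.5],[[0,0,0],[0,0,0],0.5]]' 50
python3 -m jog '[[[0,0,0],[0,0,-0.03],0.5],[[0,0,0],[0,0,-0.04],0.5],[[0,0,0],[0,0,-0.04],0.5],[[0,0,0],[0,0,0],0],[[0,0,0],[0,0,0],0]]'
python3 - <<'E'
from h import *
o=ctrl.get_obs();T=pose(o);print(T.round(4))
a=grab_frame("wrist"); cv2.imwrite("pics/k4.png",a[:,:,::-1])
for s in silhouettes("wrist","start_button")[:1]:
    ys,xs=np.nonzero(s["mask"]);print(s["confidence"],s["extent"],px2w("wrist",xs.mean(),ys.mean(),.077,o))
print("delta tool",T[:3,:3].T@(np.array([.486,-.1365,.085])-T[:3,3]))
E
```

```text
time_s: 7.5
tool_pos: [0.5014, -0.0268, 0.0763]
tcp_rot: [-3.08, 0.616, -0.001]
contact_force: [-0.4, 0.5, 0.4]
grip_width: 0.0423
finger_force: 0.0
time_s: 8.0
tool_pos: [0.5013, -0.0267, 0.1863]
tcp_rot: [-3.079, 0.615, -0.002]
contact_force: [-0.1, -0.0, -1.4]
grip_width: 0.0143
finger_force: 0.0
[[ 9.232e-01 -3.843e-01  1.200e-03  5.013e-01]
 [-3.843e-01 -9.232e-01  1.000e-03 -2.670e-02]
 [ 7.000e-04 -1.400e-03 -1.000e+00  1.863e-01]
 [ 0.000e+00  0.000e+00  0.000e+00  1.000e+00]]
0.71 [427.8, 149.4, 42.1, 38.1] [ 0.48555911 -0.13496743  0.077     ]
delta tool [0.02796602 0.10744165 0.10115087]
```

View pics/k4.png

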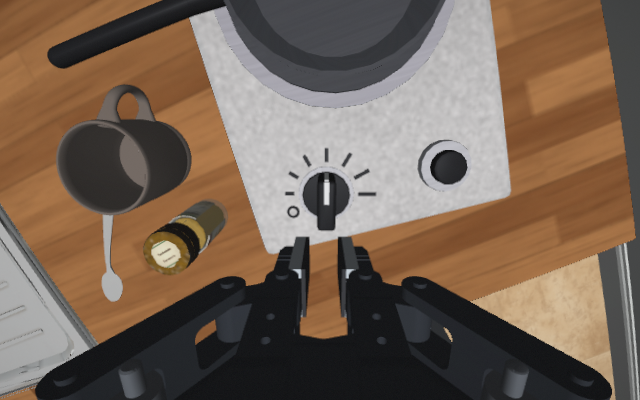

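Viewed: the released knob's pointer (326,190) stays at bar 4 (326,155); button at (449,167), measured within 2 mm of the expected place; pan, mug and jar untouched.

```bash
python3 -m jog '[[[0,0,0],[0.0093,0.0357,0],0],[[0,0,0],[0.0093,0.0357,0],0],[[0,0,0],[0.0093,0.0357,0],0],[[0,0,0],[0,0,0.04],0],[[0,0,0],[0,0,0.04],0]]'
python3 -m jog '[[[0,0,0],[0,0,0.014],0],[[0,0,0],[0,0,0.005],0],[[0,0,0],[0,0,0],0]]'
python3 -m jog '[[[0,0,0],[0,0,0.004],0],[[0,0,0],[0,0,0],0]]'
python3 -m jog '[[[0,0,0],[0,0,0.003],0],[[0,0,0],[0,0,0],0]]'
python3 -c "
from h import *
print(pose(ctrl.get_obs()).round(4))"
```

```text
time_s: 8.6
tool_pos: [0.4852, -0.1378, 0.1043]
tcp_rot: [3.08, -0.62, 0.001]
contact_force: [0.8, 1.3, -0.2]
grip_width: 0.0
finger_force: 0.0
time_s: 8.9
tool_pos: [0.4857, -0.1371, 0.0871]
tcp_rot: [3.08, -0.617, -0.001]
contact_force: [0.0, -0.6, 1.7]
grip_width: -0.0001
finger_force: 0.0
time_s: 9.1
tool_pos: [0.4861, -0.1366, 0.0835]
tcp_rot: [-3.08, 0.616, -0.002]
contact_force: [0.6, -0.0, 0.4]
grip_width: -0.0002
finger_force: 0.0
time_s: 9.3
tool_pos: [0.4857, -0.1366, 0.0799]
tcp_rot: [-3.08, 0.617, -0.0]
contact_force: [0.4, -0.6, 0.0]
grip_width: 0.0001
finger_force: 0.0
[[ 9.230e-01 -3.849e-01  3.000e-04  4.857e-01]
 [-3.849e-01 -9.230e-01  1.000e-04 -1.366e-01]
 [ 3.000e-04 -2.000e-04 -1.000e+00  7.990e-02]
 [ 0.000e+00  0.000e+00  0.000e+00  1.000e+00]]
```

```bash
python3 -m jog '[[[0,0,0],[0,0,0.004],0],[[0,0,0],[0,0,0],0]]'
python3 -m jog '[[[0,0,0],[0,0,0.003],0],[[0,0,0],[0,0,0],0]]'
python3 -m jog '[[[0,0,0],[0,0,0.002],0],[[0,0,0],[0,0,0],0]]'
```

```text
time_s: 9.5
tool_pos: [0.4858, -0.1368, 0.0757]
tcp_rot: [3.08, -0.617, 0.001]
contact_force: [0.2, 1.1, 2.8]
grip_width: 0.0002
finger_force: 1.3
time_s: 9.7
tool_pos: [0.4858, -0.1368, 0.0727]
tcp_rot: [3.08, -0.617, 0.001]
contact_force: [1.9, 1.9, 4.9]
grip_width: -0.0003
finger_force: 2.3
time_s: 9.9
tool_pos: [0.4858, -0.1368, 0.0711]
tcp_rot: [-3.08, 0.617, -0.001]
contact_force: [0.8, 1.8, 9.9]
grip_width: 0.0001
finger_force: 4.4
```

```bash
python3 -m jog '[[[0,0,0],[0,0,0.0015],0],[[0,0,0],[0,0,0],0],[[0,0,0],[0,0,0],0]]'
python3 -m jog '[[[0,0,0],[0,0,-0.01],0],[[0,0,0],[0,0,-0.03],0],[[0,0,0],[0,0,-0.04],0],[[0,0,0],[0,0,-0.04],0],[[0,0,0],[0,0,0],0]]'
python3 - <<'E'
from h import *
a=grab_frame("wrist"); cv2.imwrite("pics/k5.png",a[:,:,::-1])
E
```

```text
time_s: 10.2
tool_pos: [0.486, -0.1369, 0.0705]
tcp_rot: [-3.079, 0.617, -0.001]
contact_force: [-9.4, 6.1, 39.0]
grip_width: -0.0001
finger_force: 19.6
time_s: 10.7
tool_pos: [0.4871, -0.1376, 0.1931]
tcp_rot: [-3.079, 0.617, -0.008]
contact_force: [0.6, 0.1, -1.1]
grip_width: -0.0
finger_force: 0.0
```

View pics/k5.png

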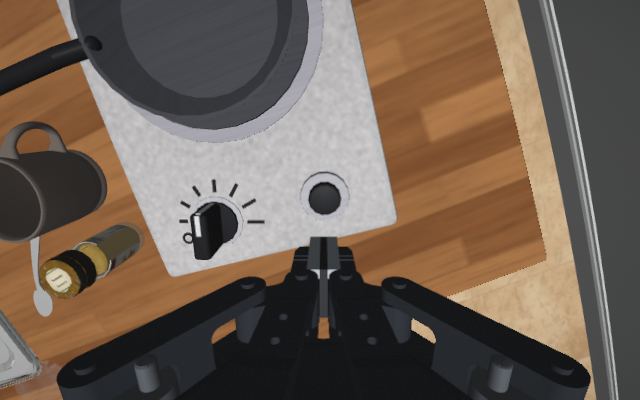

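Viewed: the button (324,197) is up again, the knob (213,225) still points straight up the image at bar 4 (214,186), and nothing else has moved.

```bash
python3 -c "
from rig import job
print(job.sign_off())"
```

```text
the job is handed in; nothing more can be done
None
```

The knob was turned three clicks from bar 1 to bar 4 and let go there, then start was pressed fully down and came back up, and the job is handed in after about 11 s of the 54 s allowed; the pan, mug and jar were not touched.

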